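# Ready the sample cooler and prop up the run chart

### The job

Get the sampler ready for its run. Stand the reference chart, which lies on its face, upright on the bench on its bottom edge and its fully unfolded kickstand leg; swing the sampler's cover up and over until it stays open by itself, set every vial rack upright on the floor of the sampler's well, and then close the cover fully. Leave the bottles, beaker and carton round about standing where they are.

Things in the scene. Friction and masses are not known exactly. Their poses are not given: they have to be found in the camera images.
- chart: Reference chart board, 160 high x 140 wide x 12 mm thick, 0.3 kg evenly spread, first lying face down, handle towards the robot. Origin: middle of its face. x runs in its plane from bottom edge (-80 mm) to top edge (+80 mm), y across, z out of its back (up at the start). Tipped up about its bottom edge and on past vertical it leans back 0.36 rad on its leg, facing the robot.
- chart_handle (a point): Centre of the chart's handle, an aluminium tab 36 wide x 44 long x 12 mm thick in the plane of the board, sticking out of the middle of its top edge (x = 80 to 124 mm in the chart's frame; this point is 102 mm from the origin, mid-thickness). It can be pinched across its 36 mm, along the chart's y; in a light grip (20 N) the board, hung from it, swings down about the pinch to near plumb.
- chart_bottom (a point): Middle of the chart's bottom edge, on its back side (x = -80, z = 12 mm in the chart's frame): the edge that it stands on.
- leg (a joint): Angle of the chart's kickstand leg: 0 rad folded flat on the back, 0.75 rad fully unfolded, at its stop. Stiff hinge (0.1 N m friction): it stays where it is left, and carries the standing chart at or near its stop.
- leg_hinge (a point): Hinge of the leg, on the back of the chart on its midline, 50 mm from the middle towards the top edge and 16 mm above the face; its axis is the chart's y. The leg swings up off the back, its foot moving away from the board and towards the top edge.
- leg_foot (a point): Centre of the rubber foot of the leg, 120 mm from the hinge. The leg is a dark steel bar 24 wide x 8 mm thick; folded, it lies on the back of the board and points from the hinge to the bottom edge. The foot is 34 wide x 20 long x 14 mm thick (12 to 26 mm above the bench when folded) and can be pinched across its 34 mm, along the chart's y.
- sampler: Sample cooler, fixed to the bench: an open white box 170 deep (x) x 270 wide (y) x 100 mm high, walls and floor 5 mm, with a blue electronics case 55 mm deep and 82 mm high behind it and a clear cover on top. Origin: centre of the underside of the box; x points to the rear (where the cover is hinged), y along its width, z up.
- well (a point): Centre of the well's floor, 5 mm above the bench: 160 mm (x) by 260 mm (y) of flat floor inside the box, without compartments; up to four racks stand in it side by side with their length along x, e.g. at y = -90, -30, 30 and 90 mm.
- cover (a joint): Angle of the sampler's cover: 0 rad shut flat on the box, 1.9 rad fully open, at its stop. Free hinge, cover 0.22 kg: it falls shut from below about 1.55 rad and falls open to the stop beyond.
- cover_hinge (a point): Middle of the cover's hinge line, at the rear top edge of the box (85 mm behind the centre, 101 mm up); the axis is the sampler's y.
- cover_tab (a point): Centre of the cover's grip tab, a grey lip 40 wide x 40 long x 10 mm thick, in the plane of the cover, sticking out of the middle of its front edge: 190 mm from the hinge, at the height of the rim when shut, pointing up (leaning to the rear) when open. It can be pinched across its 40 mm, along the sampler's y, from above, shut or open.
- reagent: White bottle, 56 mm diameter, 120 mm high; origin at the centre of its underside. Bystander.
- amber: Amber bottle, 54 mm diameter, 110 mm high; origin at the centre of its underside. Bystander.
- jar: White jar with a red lid, 52 mm diameter, 55 mm high; origin at the centre of its underside. Bystander.
- beaker: Glass beaker, 70 mm diameter, 85 mm high; origin at the centre of its underside. Bystander.
- carton: Cardboard carton 70 x 110 x 50 mm; origin at the centre of its underside. Bystander.
- squat: Small white jar, 48 mm diameter, 60 mm high; origin at the centre of its underside. Bystander.
- dropper: White bottle with a red cap, 48 mm diameter, 90 mm high; origin at the centre of its underside. Bystander.
- rack1: Vial rack: white block 80 long (x) x 40 mm wide (y) with eight capped vials fixed in it (tops 42 mm up) and an aluminium carrying handle above them, a bar 50 long (x) x 10 mm thick (y), 62 to 82 mm above the underside, to be pinched across its thickness. 0.2 to 0.4 kg. Origin: centre of its underside. Two to four of the four such racks are present.
- rack2: Vial rack: white block 80 long (x) x 40 mm wide (y) with eight capped vials fixed in it (tops 42 mm up) and an aluminium carrying handle above them, a bar 50 long (x) x 10 mm thick (y), 62 to 82 mm above the underside, to be pinched across its thickness. 0.2 to 0.4 kg. Origin: centre of its underside. Two to four of the four such racks are present.
- rack3: Vial rack: white block 80 long (x) x 40 mm wide (y) with eight capped vials fixed in it (tops 42 mm up) and an aluminium carrying handle above them, a bar 50 long (x) x 10 mm thick (y), 62 to 82 mm above the underside, to be pinched across its thickness. 0.2 to 0.4 kg. Origin: centre of its underside. Two to four of the four such racks are present.
- rack4: Vial rack: white block 80 long (x) x 40 mm wide (y) with eight capped vials fixed in it (tops 42 mm up) and an aluminium carrying handle above them, a bar 50 long (x) x 10 mm thick (y), 62 to 82 mm above the underside, to be pinched across its thickness. 0.2 to 0.4 kg. Origin: centre of its underside. Two to four of the four such racks are present.

How it is judged:
By the outcome, as a careful person would: the job done as asked, in the order asked, and still so for the second after the job is handed in, with the robot touching nothing.
Of rack1, rack2, rack3, rack4 only 2 to 4 are there at a start; the rules pass over those that are not, and their reading is None.
At some moment in a run one of rack1, rack2, rack3, rack4 may be knocked a few centimetres aside while the robot is not near it.
It also fails if it takes over 210 s, if anything falls off the work surface, if the arm or the gripper's body presses on something with over 40 N, if the wrist force passes 120 N, or if a joint passes its speed limit or range.

### The arm

A 6-joint arm with a two-finger parallel gripper is mounted at the origin on the work surface. World frame = base frame: x ahead of the robot, y to its left, z up, the work surface at z = 0. Lengths are in m, angles in rad, forces in N, time in s.
With the tool pointing down it reaches from about 0.375 to 0.9 m from the base axis. Payload 3.1 kg.
Tool frame: the origin (TCP) lies midway between the tips of the shut fingers; the grasp point (between the pads) lies 19 mm behind it; x points along the fingers, z is the direction in which the jaws open and shut, and the axes are right-handed (so a half turn about x gives the same grasp; the last joint's range is limited). The gripper opens to 85 mm and grips with 20 to 120 N. Pads are 22 mm wide; open, the fingers measure 114 mm over their backs; the gripper's body (76 mm by 85 mm) begins 54 mm behind the grasp point. The pads swing forward as they close: fully open they stand 13 mm farther back than shut.
Start: joints at [-1.468, 0.527, 1.433, -0, 1.181, -0.178], TCP at [0.174, -0.6, 0.231] pointing down, gripper open.
Joint ranges: [-3.08, 3.08], [-0.75, 2.2], [0.22, 2.44], [-1.43, 4.57], [0, 2.65], [-2.85, 2.85]. Speed limits (rad/s): [2.79, 2.79, 3.14, 3.14, 3.14, 3.14].

### API

Orientations are given as a unit quaternion [x, y, z, w].
In Python, from station import status, snapshot, camera_params, ticket gives the robot as it stands.
- The arm moves only by the tool arm_command, never from a script. Its argument "series" is a list that holds one entry, the list of rows, each a list of 4 numbers: the shift along the tool's x, y, z in mm, then the turn about the tool's x in rad. A call has 1 to 10 rows; each row shifts and turns the commanded pose from where the row before left it, along the tool's axes as they then stand; what a row does not reach is not made up. A row lasts 1/10 s, in which the tool goes at most 50 mm and 8.59 degrees, less where a joint would pass 70% of its speed; a pose out of reach is approached as far as the arm can. A call is refused whole if a number of a shift passes 50 or a number of a turn 0.15, either way. A call with a gripper value outside its range is refused whole. "jaw" is the opening in per cent of the stroke, from 0 (shut) to 100 (fully open), set as the call begins (left out, the last holds). The fingers move at their own pace and stop on an object; "force" is the grip in N (left out, the last holds). Time passes only in rows, so rows that do not move let the fingers close. It gives the time, the measured TCP pose, the force and the opening at its end, in the units of the state.
- status.sense(): the state, without advancing time (a new reading comes with each control period).
- snapshot(name): name is "scene" or "top" or "wrist"; returns the picture (420x560x3 uint8, red, green, blue); there is no depth.
- camera_params(name): a dict with "fovy" (degrees; the focal length in pixels is half the picture's height over the tangent of half this angle, whatever the lens; pixels are square), "cx", "cy" (the principal point, pixels), "extrinsics" (4x4, takes a point from camera to world coordinates); the wrist camera has in their place "mount" (4x4, takes a point from camera to tool coordinates, whose origin is the TCP and whose axes are the tool frame's). Camera axes: x right, y down, z forward; pixel columns grow to the right and rows downward; lengths in m; the calibration is good to about 2 mm. A picture is of the moment at which its call begins: read the wrist's pose just before it. camera_params takes no time and is no camera call.
- ticket.sign_off(): hands the job in, once; it reports no verdict.
The state is a dict: "t": time; "q": joint angles; "qd": joint speeds; "tau": joint torques, N m; "tcp_pos": TCP position; "tool_rot": TCP orientation; "force": force on the tool from outside, world axes, zero at the start; "ft_torque": the same for the moment, N m; "finger_gap": opening from 0.0 (shut) to 1.0 (fully open).
Only numpy, scipy, OpenCV 4.12 (cv2) and the standard library are available. Lean on these libraries where they do the work, as an engineer would, in place of code of your own. Each camera call takes 0.05 s, during which the arm holds its last target. There are 200 camera calls.

## Working session

There is one attempt and no reset: what is moved stays moved. The work goes in short steps, Python scripts to look and compute and a tool call to move; the robot and the scene stay as the last step left them, time stands still between calls to the robot, and variables do not carry over. Pictures are saved under pics/ and viewed, about 12 in all and at most 16, crops included, and the job is handed in when it is done.

Besides the shell and the picture viewer there is one more tool, called after ">>>" as a command line: name --argument value ..., lists and objects as JSON in quotes. arm_command: Moves the arm, as the interface text tells. Its arguments: {"type":"object","properties":{"series":{"type":"array"},"jaw":{"type":"number"},"force":{"type":"number"}},"required":["series"]}

```bash
ls; mkdir -p pics
python3 - <<'E'
from station import status,snapshot,camera_params
import cv2,json,numpy as np
s=status.sense();print(s)
np.set_printoptions(precision=4,suppress=True)
for n in ["scene","top"]:
    print(n,camera_params(n))
    cv2.imwrite(f"pics/{n}0.png",cv2.cvtColor(snapshot(n),cv2.COLOR_RGB2BGR))
print(camera_params("wrist"))
a=[cv2.imread(f"pics/{n}0.png") for n in ["scene","top"]]
E
```

```text
pics
{'t': 0.0, 'q': array([-1.46750874e+00,  5.28470022e-01,  1.43388795e+00, -3.35793409e-05,
        1.18139091e+00, -1.78480535e-01]), 'qd': array([-0.0001019 , -0.00053895,  0.00036279, -0.0001628 , -0.00105994,
        0.00205618]), 'tau': array([-4.73640557e-04, -4.42357671e+01, -1.78026956e+01, -3.02633362e-04,
        8.34494946e-03, -1.46095040e-06]), 'tcp_pos': array([ 0.17374091, -0.59962922,  0.23033581]), 'tool_rot': array([ 0.4253845 ,  0.56578421, -0.42428156,  0.56473128]), 'force': array([-0.11605489, -1.01509022, -0.63443893]), 'ft_torque': array([-0.00126228,  0.01497409,  0.0260358 ]), 'finger_gap': 0.9993032060629238}
scene {'fovy': 51.54941203375421, 'cx': 281.0828738043238, 'cy': 208.89472971692453, 'extrinsics': array([[-0.6854,  0.6164, -0.3876,  0.9612],
       [ 0.7281,  0.5696, -0.3814,  0.4478],
       [-0.0143, -0.5437, -0.8392,  1.0665],
       [ 0.    ,  0.    ,  0.    ,  1.    ]])}
top {'fovy': 47.409436038235604, 'cx': 283.6141990678761, 'cy': 216.2462191514465, 'extrinsics': array([[ 0.0213, -0.9938,  0.1091,  0.3632],
       [-0.9998, -0.0215, -0.0008,  0.0121],
       [ 0.0031, -0.1091, -0.994 ,  1.7496],
       [ 0.    ,  0.    ,  0.    ,  1.    ]])}
{'fovy': 67.86026218687104, 'cx': 279.68165095226635, 'cy': 211.19274705619569, 'mount': array([[ 0.0004, -0.2912,  0.9567, -0.1419],
       [ 0.0013, -0.9567, -0.2912,  0.0748],
       [ 1.    ,  0.0014, -0.    ,  0.0001],
       [ 0.    ,  0.    ,  0.    ,  1.    ]])}
```

Run:
```python
import cv2
for n in ["scene","top"]:
    cv2.imwrite(f"pics/{n}0b.png",cv2.resize(cv2.imread(f"pics/{n}0.png"),(800,600),interpolation=cv2.INTER_CUBIC))
```

```text
(no output)
```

View pics/top0b.png

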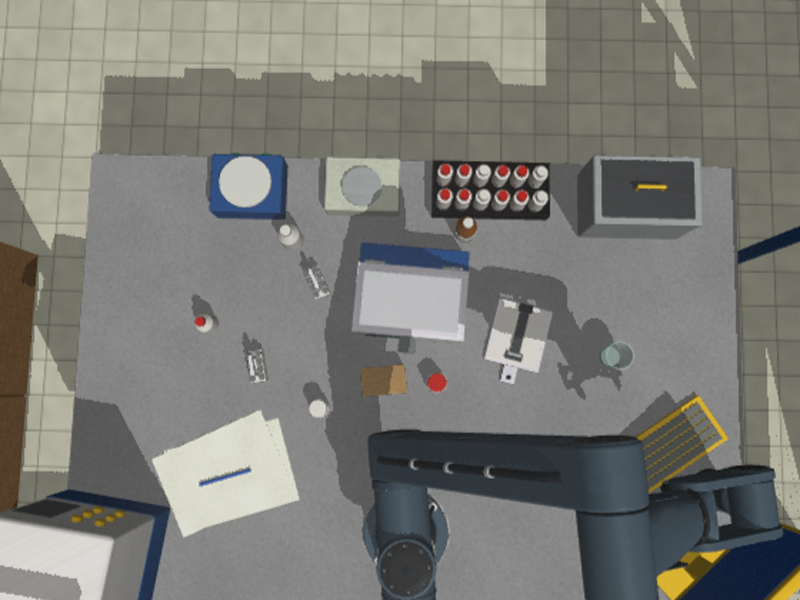

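View pics/scene0b.png

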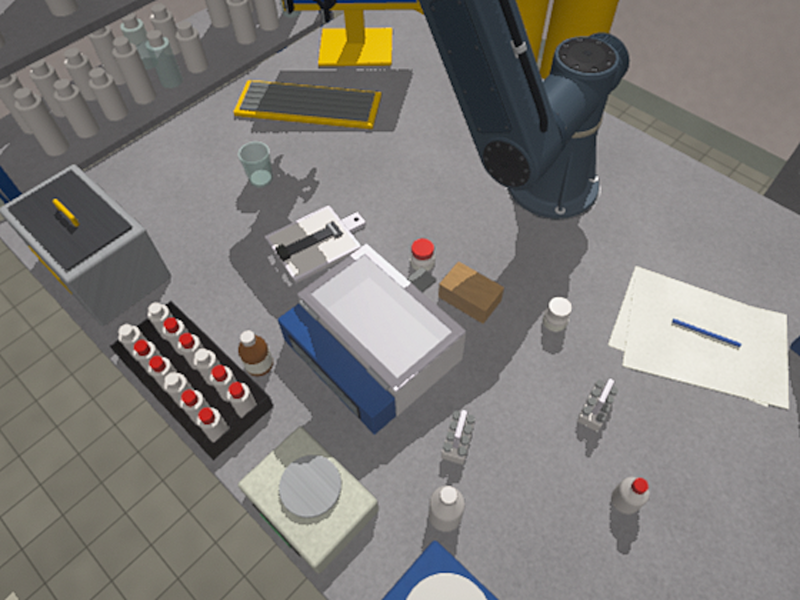

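The top view shows the sampler around (410,300) and the chart around (518,335) with its handle at (510,372). There are two racks, at (316,280) and (256,365). Next I'll enlarge crops for measuring.

```bash
cat > h.py <<'E'
import numpy as np,cv2
from scipy.spatial.transform import Rotation as R
from station import status,snapshot,camera_params
np.set_printoptions(precision=4,suppress=True)
def cam(n,s=None):
    c=camera_params(n); f=210/np.tan(np.radians(c["fovy"])/2)
    if n=="wrist":
        s=s or status.sense(); T=np.eye(4);T[:3,:3]=R.from_quat(s["tool_rot"]).as_matrix();T[:3,3]=s["tcp_pos"]
        E=T@c["mount"]
    else: E=c["extrinsics"]
    return f,c["cx"],c["cy"],E
def back(C,u,v,z):   # pixel -> world on plane z
    f,cx,cy,E=C; d=E[:3,:3]@np.array([(u-cx)/f,(v-cy)/f,1]); o=E[:3,3]
    return o+d*(z-o[2])/d[2]
def proj(C,p):
    f,cx,cy,E=C; q=E[:3,:3].T@(np.asarray(p)-E[:3,3]); return q[0]/q[2]*f+cx,q[1]/q[2]*f+cy
def tri(obs): # [(C,u,v)]
    A=np.zeros((3,3));b=np.zeros(3)
    for (f,cx,cy,E),u,v in obs:
        d=E[:3,:3]@np.array([(u-cx)/f,(v-cy)/f,1]);d/=np.linalg.norm(d);P=np.eye(3)-np.outer(d,d);A+=P;b+=P@E[:3,3]
    return np.linalg.solve(A,b)
def shot(n,fn):
    s=status.sense(); im=snapshot(n); cv2.imwrite(fn,cv2.cvtColor(im,cv2.COLOR_RGB2BGR)); return cam(n,s)
def crop(fn,out,x0,y0,w,h,k):
    cv2.imwrite(out,cv2.resize(cv2.imread(fn)[y0:y0+h,x0:x0+w],None,fx=k,fy=k,interpolation=cv2.INTER_CUBIC))
E
python3 - <<'E'
from h import *
crop("pics/top0.png","pics/t1.png",240,160,160,120,5)
C=cam("top")
# coarse, 800-px coordinates
for n,u,v,z in [("chart",518,335,.012),("handle",510,372,.012),("samp front mid",405,340,.1),("r1",316,280,.08),("r2",256,365,.08),("tab",400,345,.1)]:
    print(n,back(C,u*.7,v*.7,z))
print(R.from_quat(status.sense()["tool_rot"]).as_matrix())
E
```

```text
chart [ 0.4934 -0.2783  0.012 ]
handle [ 0.399  -0.2583  0.012 ]
samp front mid [0.4688 0.0096 0.1   ]
r1 [0.6136 0.2324 0.08  ]
r2 [0.4013 0.3709 0.08  ]
tab [0.4564 0.0214 0.1   ]
[[-0.0002  0.9606  0.278 ]
 [ 0.0019  0.278  -0.9606]
 [-1.      0.0004 -0.0019]]
```

View pics/t1.png

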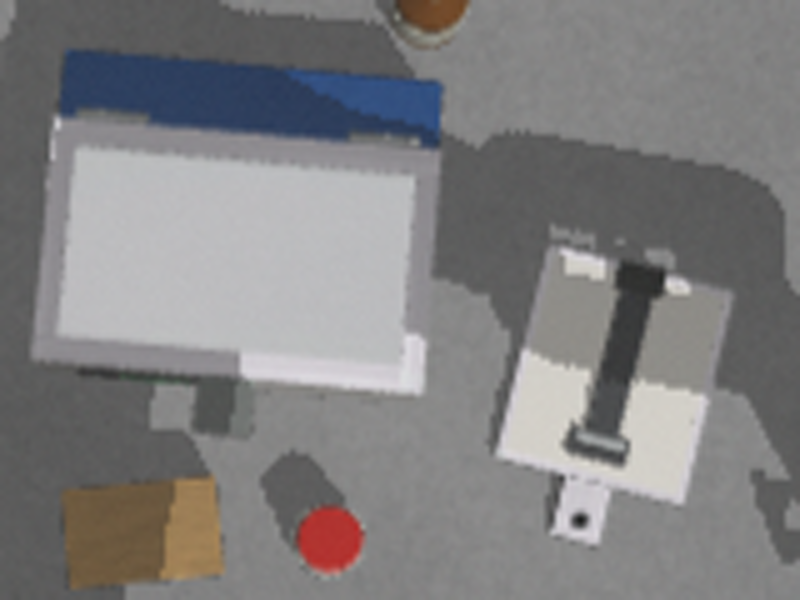

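Run:
```python
from h import *
C=cam("top")
b=lambda u,v,z:back(C,240+u/5,160+v/5,z)
def fit(name,loc,pix,z):
    W=np.array([b(u,v,z)[:2] for u,v in pix]);L=np.array(loc,float)
    lc,wc=L.mean(0),W.mean(0);H=(L-lc).T@(W-wc);a=np.arctan2(H[0,1]-H[1,0],H[0,0]+H[1,1])
    Rm=np.array([[np.cos(a),-np.sin(a)],[np.sin(a),np.cos(a)]]);t=wc-Rm@lc
    print(name,"origin",t,"yaw",a,"res",(W-(L@Rm.T+t))*1000);return a,Rm,t
# chart: seen from above (back up). z up; x toward handle, y = z cross x
a,Rm,t=fit("chart",[(-.08,-.07),(-.08,.07),(.08,.07),(.08,-.07)],[(553,248),(733,292),(685,503),(498,457)],.012)
print("handle",Rm@[.102,0]+t,b(580,520,.012),"foot",Rm@[-.07,0]+t,b(640,278,.026))
a,Rm,t=fit("sampler",[(.085,.135),(.085,-.135),(-.085,-.135),(-.085,.135)],[(55,117),(440,150),(425,393),(33,360)],.103)
print("tab",Rm@[-.105,0]+t,b(222,405,.103),"hinge",Rm@[.085,0]+t)
```

```text
chart origin [ 0.492  -0.2814] yaw 2.912367448145746 res [[-2.0263 -2.6025]
 [ 0.2295  1.9157]
 [ 1.6363  0.6638]
 [ 0.1605  0.023 ]]
handle [ 0.3927 -0.2582] [ 0.3859 -0.2547  0.012 ] foot [ 0.5602 -0.2973] [ 0.5614 -0.2953  0.026 ]
sampler origin [ 0.5631 -0.0028] yaw -0.06120858941782819 res [[ 0.6145  0.2317]
 [-0.3048  0.8035]
 [-0.3804 -1.1534]
 [ 0.0707  0.1183]]
tab [0.4583 0.0037] [0.4583 0.0063 0.103 ] hinge [ 0.6479 -0.008 ]
```

>>> arm_command --series '[[[0,40,-16,0],[0,40,-16,0],[0,40,-16,0],[0,40,-16,0],[0,40,-16,0],[0,40,-16,0],[0,40,-16,0],[0,40,-16,0],[0,40,-16,0],[0,40,-16,0]]]' --jaw 100 --force 20

```text
t: 1.1
tcp_pos: [0.5145, -0.3339, 0.2308]
tool_rot: [0.425, 0.566, -0.425, 0.565]
force: [-0.0, -1.3, 0.1]
finger_gap: 1.001
```

>>> arm_command --series '[[[0,28,-12,0],[0,28,-12,0],[0,0,0,0.13],[0,0,0,0.13],[0,0,0,0.13],[0,0,0,0.121],[0,0,0,0],[0,0,0,0]]]'

```text
t: 1.9
tcp_pos: [0.5605, -0.2966, 0.2309]
tool_rot: [-0.553, -0.441, 0.553, -0.44]
force: [-0.4, -0.8, -0.5]
finger_gap: 1.0
```

```bash
cat >> h.py <<'E'
def go(p,yawz=None):
    """print tool-frame shift (mm) to world p, and turn about tool x so tool z has yaw yawz; shift axes valid before turn"""
    s=status.sense();M=R.from_quat(s["tool_rot"]).as_matrix()
    d=M.T@(np.array(p)-s["tcp_pos"])*1000
    a=np.arctan2(M[1,2],M[0,2]);print("t",round(s["t"],2),"tcp",s["tcp_pos"],"yawz",round(a,4),"F",s["force"],"gap",round(s["finger_gap"],3),"| shift",d,
      "turn",None if yawz is None else round(-((yawz-a+np.pi)%(2*np.pi)-np.pi),3))
E
python3 - <<'E'
from h import *
go([.5606,-.2963,.2],-1.800)
C=shot("wrist","pics/w1.png");np.save("C1.npy",np.array([C[0],C[1],C[2],*C[3].ravel()]))
for p in [(.5606,-.2963,.026),(.3927,-.2582,.012)]: print(proj(C,p))
crop("pics/w1.png","pics/w1b.png",0,0,560,420,10/7)
E
```

```text
t 1.9 tcp [ 0.5605 -0.2966  0.2309] yawz -1.7975 F [-0.3738 -0.7918 -0.4557] gap 1.0 | shift [30.9227  0.0971 -0.3271] turn 0.003
(np.float64(279.6362475972777), np.float64(184.92639223966523))
(np.float64(279.93413201389797), np.float64(309.07960894575393))
```

View pics/w1b.png

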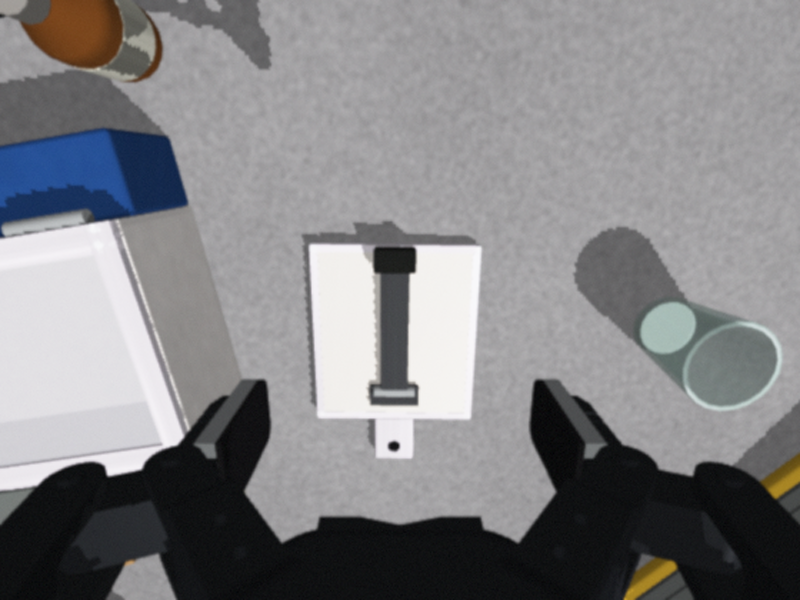

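Run:
```python
from h import *
v=np.load("C1.npy");C=(v[0],v[1],v[2],v[3:].reshape(4,4))
b=lambda u,w,z:back(C,u*.7,w*.7,z)
P=[b(*p,.012) for p in [(309,244),(480,246),(470,418),(317,418)]]
f=b(395,260,.026);h=b(394,438,.012)
far=(P[0]+P[1])/2;near=(P[2]+P[3])/2;d=near-far
print(P,"foot",f,"handle",h,"mid",(far+near)/2,"len",np.linalg.norm(d),"yaw",np.arctan2(d[1],d[0]))
go([f[0],f[1],.012],-1.797)
```

```text
[array([ 0.5904, -0.2276,  0.012 ]), array([ 0.5577, -0.3629,  0.012 ]), array([ 0.4027, -0.3266,  0.012 ]), array([ 0.4341, -0.1895,  0.012 ])] foot [ 0.5647 -0.2936  0.026 ] handle [ 0.3977 -0.2537  0.012 ] mid [ 0.4962 -0.2766  0.012 ] len 0.16005409163182793 yaw 2.9069157370613032
t 1.95 tcp [ 0.5605 -0.2967  0.231 ] yawz -1.7979 F [-0.2203  0.6193  0.455 ] gap 0.998 | shift [219.0222   3.4806  -3.9076] turn -0.001
```

>>> arm_command --series '[[[35,3.5,-4,0],[35,0,0,0],[35,0,0,0],[35,0,0,0],[30,0,0,0],[20,0,0,0],[10,0,0,0],[10,0,0,0],[9,0,0,0],[0,0,0,0]]]' --jaw 58

```text
t: 2.95
tcp_pos: [0.5648, -0.2935, 0.0118]
tool_rot: [-0.554, -0.44, 0.554, -0.439]
force: [-0.6, -0.4, -0.6]
finger_gap: 0.579
```

>>> arm_command --series '[[[0,0,0,0],[0,0,0,0],[0,0,0,0],[0,0,0,0],[0,0,0,0],[0,0,0,0],[0,0,0,0],[0,0,0,0]]]' --jaw 0 --force 25

```text
t: 3.75
tcp_pos: [0.5655, -0.2939, 0.0126]
tool_rot: [0.554, 0.439, -0.554, 0.44]
force: [1.8, 0.7, 1.4]
finger_gap: 0.394
```

```bash
python3 -c "
import numpy as np
a=.025+np.linspace(0,.79,11);x=-120*np.cos(a);z=120*np.sin(a)
print([[round(-d,1),round(-e,1),0,0] for e,d in zip(np.diff(x),np.diff(z))])"
```

```text
[[np.float64(-9.5), np.float64(-0.6), 0, 0], [np.float64(-9.4), np.float64(-1.4), 0, 0], [np.float64(-9.2), np.float64(-2.1), 0, 0], [np.float64(-9.1), np.float64(-2.8), 0, 0], [np.float64(-8.8), np.float64(-3.5), 0, 0], [np.float64(-8.5), np.float64(-4.2), 0, 0], [np.float64(-8.1), np.float64(-4.9), 0, 0], [np.float64(-7.7), np.float64(-5.5), 0, 0], [np.float64(-7.3), np.float64(-6.1), 0, 0], [np.float64(-6.8), np.float64(-6.6), 0, 0]]
```

>>> arm_command --series '[[[-9.5,-0.6,0,0],[-9.4,-1.4,0,0],[-9.2,-2.1,0,0],[-9.1,-2.8,0,0],[-8.8,-3.5,0,0],[-8.5,-4.2,0,0],[-8.1,-4.9,0,0],[-7.7,-5.5,0,0],[-7.3,-6.1,0,0],[-6.8,-6.6,0,0]]]'

```text
t: 4.75
tcp_pos: [0.5277, -0.285, 0.0973]
tool_rot: [0.554, 0.439, -0.554, 0.44]
force: [0.6, -0.9, -3.5]
finger_gap: 0.387
```

>>> arm_command --series '[[[0,0,0,0],[0,0,0,0],[0,0,0,0]]]'

```text
t: 5.05
tcp_pos: [0.5281, -0.2851, 0.0966]
tool_rot: [-0.554, -0.44, 0.554, -0.439]
force: [-1.4, 0.1, -1.8]
finger_gap: 0.392
```

Run:
```python
from h import *
go([.5,-.2,.2])
C=shot("wrist","pics/w2.png");shot("scene","pics/s2.png")
crop("pics/w2.png","pics/w2b.png",140,80,280,220,2);crop("pics/s2.png","pics/s2b.png",150,90,200,150,2)
a=cv2.imread("pics/w2b.png");b=cv2.imread("pics/s2b.png")
b=cv2.copyMakeBorder(b[:,:240],0,a.shape[0]-b.shape[0],0,0,cv2.BORDER_CONSTANT)
cv2.imwrite("pics/m2.png",np.hstack([a,b]))
```

```text
t 5.05 tcp [ 0.5281 -0.2851  0.0966] yawz -1.8001 F [-1.3723  0.1496 -1.8237] gap 0.392 | shift [-103.3444  -46.7953  -76.4817] turn None
```

View pics/m2.png

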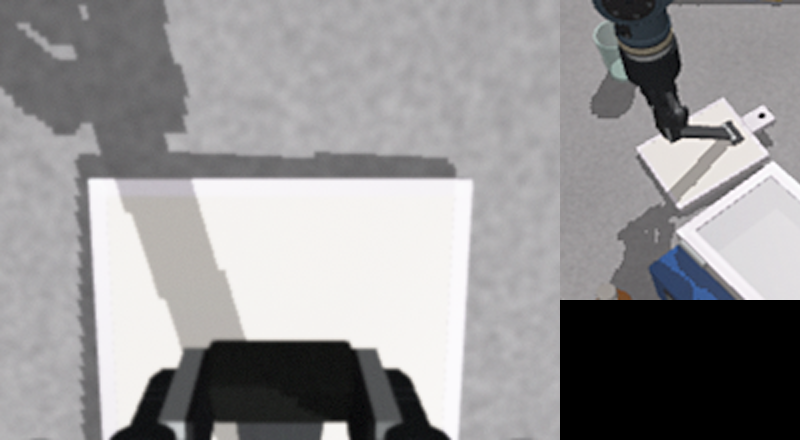

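>>> arm_command --series '[[[0,0,0,0],[0,0,0,0],[0,0,0,0],[-10,0,0,0],[-30,0,0,0],[-40,0,0,0],[-30,-30,0,0],[0,-40,0,0],[0,-40,0,0],[0,-24,0,0]]]' --jaw 70

```text
t: 6.15
tcp_pos: [0.3952, -0.2532, 0.2077]
tool_rot: [-0.554, -0.44, 0.554, -0.439]
force: [-0.2, -0.5, -0.4]
finger_gap: 0.7
```

>>> arm_command --series '[[[0,0,0,0],[0,0,0,0]]]'

```text
t: 6.35
tcp_pos: [0.3984, -0.2554, 0.2077]
tool_rot: [0.554, 0.438, -0.554, 0.44]
force: [0.2, -0.1, 0.4]
finger_gap: 0.699
```

Run:
```python
from h import *
C=shot("wrist","pics/w3.png");np.save("C1.npy",np.array([C[0],C[1],C[2],*C[3].ravel()]))
go([.398,-.2537,.2])
crop("pics/w3.png","pics/w3b.png",0,0,560,420,10/7)
```

```text
t 6.4 tcp [ 0.3991 -0.2558  0.2076] yawz -1.8002 F [ 0.3771 -0.4012 -0.1843] gap 0.697 | shift [ 7.5943 -1.5306 -1.7729] turn None
```

View pics/w3b.png

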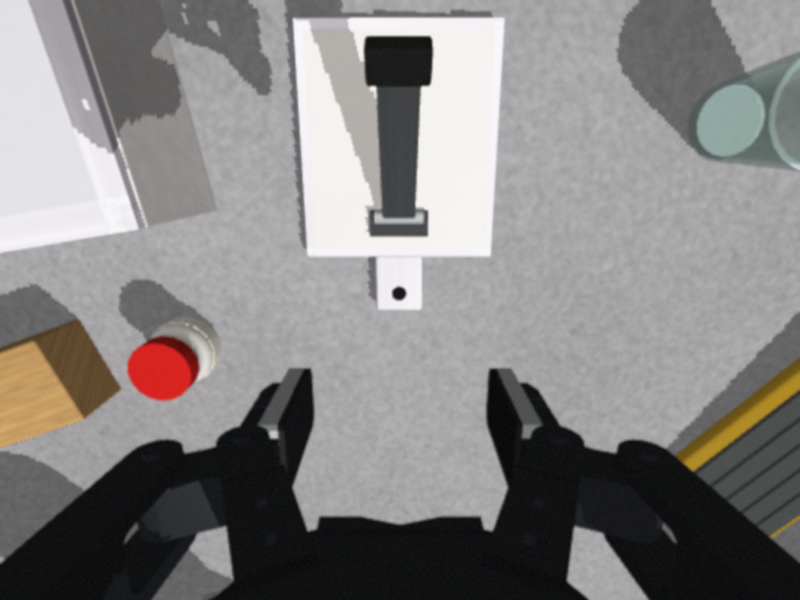

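Run:
```python
from h import *
v=np.load("C1.npy");C=(v[0],v[1],v[2],v[3:].reshape(4,4))
b=lambda u,w,z:back(C,u*.7,w*.7,z)
P=[b(*p,.012) for p in [(294,17),(503,18),(491,256),(308,256)]]
h=b(400,283,.012)
far=(P[0]+P[1])/2;near=(P[2]+P[3])/2;d=near-far
y=np.arctan2(d[1],d[0]);m=(far+near)/2;x=d/np.linalg.norm(d)
print("handle",h,m+x*.102,"mid",m,"len",np.linalg.norm(d),"yaw",y)
foot=m+x*-.038;print("foot proj at stop",np.array(proj(C,[foot[0],foot[1],.098]))/.7)
g=(h+m+x*.102)/2
go([g[0],g[1],.002],y-np.pi*1.5)
```

```text
handle [ 0.3864 -0.253   0.012 ] [ 0.386  -0.2526  0.012 ] mid [ 0.4855 -0.2754  0.012 ] len 0.1603734330604489 yaw 2.9169577838125953
foot proj at stop [398.7496  58.0496]
t 6.4 tcp [ 0.3991 -0.2558  0.2076] yawz -1.8002 F [ 0.3771 -0.4012 -0.1843] gap 0.697 | shift [205.5629 -13.7698  -0.2541] turn -0.005
```

>>> arm_command --series '[[[20,-14,0,0],[35,0,0,0],[35,0,0,0],[35,0,0,0],[30,0,0,0],[20,0,0,0],[10,0,0,0],[10,0,0,0],[9,0,0,0],[0,0,0,0]]]' --jaw 60

```text
t: 7.4
tcp_pos: [0.3844, -0.2516, 0.0022]
tool_rot: [0.554, 0.44, -0.554, 0.44]
force: [0.4, -1.1, -0.1]
finger_gap: 0.598
```

>>> arm_command --series '[[[0,0,0,0],[0,0,0,0],[0,0,0,0],[0,0,0,0],[0,0,0,0],[0,0,0,0],[0,0,0,0]]]' --jaw 0 --force 20

```text
t: 8.1
tcp_pos: [0.3845, -0.2517, 0.0033]
tool_rot: [0.554, 0.439, -0.554, 0.44]
force: [0.5, 1.6, 6.0]
finger_gap: 0.409
```

```bash
python3 -c "
import numpy as np
# board angle b from horizontal 0..1.30; pivot bottom BACK edge has z=.012 at start. handle rel: path about face edge until 90deg, approx
b=np.linspace(0,1.5708,15)
# pivot = bottom face edge (chart x=-80,z=0); handle (182,6) ; back h: horizontal toward robot negative
h=-(182*np.cos(b)) + 6*np.sin(b); z=182*np.sin(b)+6*np.cos(b)
print([[round(-d,1),round(e,1),0,0] for e,d in zip(np.diff(h),np.diff(z))])
# then about back edge (12 further): lean 0..0.36
l=np.linspace(0,.36,7);h=182*np.sin(l)-6*np.cos(l);z=182*np.cos(l)+6*np.sin(l)
print([[round(-d,1),round(e,1),0,0] for e,d in zip(np.diff(h),np.diff(z))],z)
"
```

```text
[[np.float64(-20.3), np.float64(1.8), 0, 0], [np.float64(-20.0), np.float64(4.1), 0, 0], [np.float64(-19.4), np.float64(6.3), 0, 0], [np.float64(-18.6), np.float64(8.4), 0, 0], [np.float64(-17.5), np.float64(10.5), 0, 0], [np.float64(-16.3), np.float64(12.4), 0, 0], [np.float64(-14.8), np.float64(14.1), 0, 0], [np.float64(-13.1), np.float64(15.7), 0, 0], [np.float64(-11.3), np.float64(17.0), 0, 0], [np.float64(-9.3), np.float64(18.2), 0, 0], [np.float64(-7.2), np.float64(19.1), 0, 0], [np.float64(-5.0), np.float64(19.8), 0, 0], [np.float64(-2.8), np.float64(20.2), 0, 0], [np.float64(-0.5), np.float64(20.4), 0, 0]]
[[np.float64(-0.0), np.float64(10.9), 0, 0], [np.float64(0.6), np.float64(10.9), 0, 0], [np.float64(1.3), np.float64(10.8), 0, 0], [np.float64(1.9), np.float64(10.8), 0, 0], [np.float64(2.6), np.float64(10.6), 0, 0], [np.float64(3.2), np.float64(10.4), 0, 0]] [182.         182.03228231 181.40944497 180.13372953 178.20972718
 175.64436226 172.44686731]
```

>>> arm_command --series '[[[-20.3,1.8,0,0],[-20,4.1,0,0],[-19.4,6.3,0,0],[-18.6,8.4,0,0],[-17.5,10.5,0,0],[-16.3,12.4,0,0],[-14.8,14.1,0,0],[-13.1,15.7,0,0],[-11.3,17,0,0],[0,0,0,0]]]'

```text
t: 9.1
tcp_pos: [0.4739, -0.273, 0.155]
tool_rot: [0.554, 0.439, -0.553, 0.441]
force: [-1.0, -0.7, -2.7]
finger_gap: 0.411
```

Run:
```python
from h import *
go([.385,-.2526,.2])
shot("scene","pics/s3.png")
crop("pics/s3.png","pics/s3b.png",140,60,200,150,3)
```

```text
t 9.1 tcp [ 0.4739 -0.273   0.155 ] yawz -1.799 F [-0.982  -0.7051 -2.668 ] gap 0.411 | shift [-45.2688 -91.0891   0.3344] turn None
```

View pics/s3b.png

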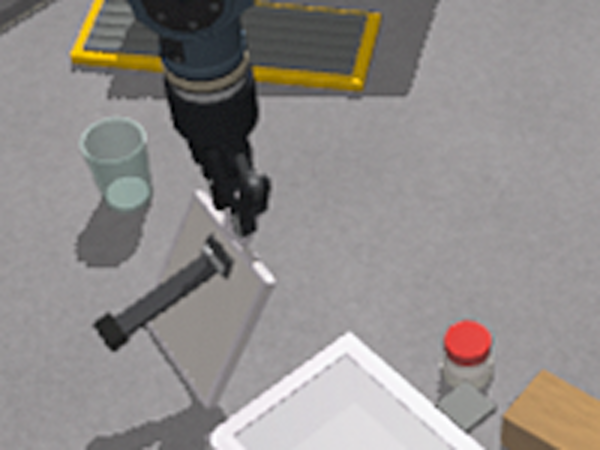

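>>> arm_command --series '[[[-9.3,18.2,0,0],[-7.2,19.1,0,0],[-5,19.8,0,0],[-2.8,20.2,0,0],[-0.5,20.4,0,0],[0,11,0,0],[0.6,11,0,0],[1.3,11,0,0],[0,0,0,0],[0,0,0,0]]]'

```text
t: 10.15
tcp_pos: [0.599, -0.3014, 0.1764]
tool_rot: [-0.554, -0.44, 0.554, -0.439]
force: [1.0, 2.1, -0.2]
finger_gap: 0.402
```

>>> arm_command --series '[[[1.9,10.8,0,0],[2.6,10.6,0,0],[3.2,10.4,0,0],[0,0,0,0],[0,0,0,0]]]'

```text
t: 10.65
tcp_pos: [0.6316, -0.3093, 0.17]
tool_rot: [0.554, 0.439, -0.553, 0.441]
force: [2.8, 1.7, 5.2]
finger_gap: 0.382
```

Run:
```python
from h import *
go([.385,-.2526,.2])
shot("scene","pics/s4.png")
crop("pics/s4.png","pics/s4b.png",120,60,200,150,4)
```

```text
t 10.65 tcp [ 0.6316 -0.3093  0.17  ] yawz -1.7996 F [2.8067 1.6577 5.2256] gap 0.382 | shift [ -30.6679 -252.9813    0.7052] turn None
```

View pics/s4b.png

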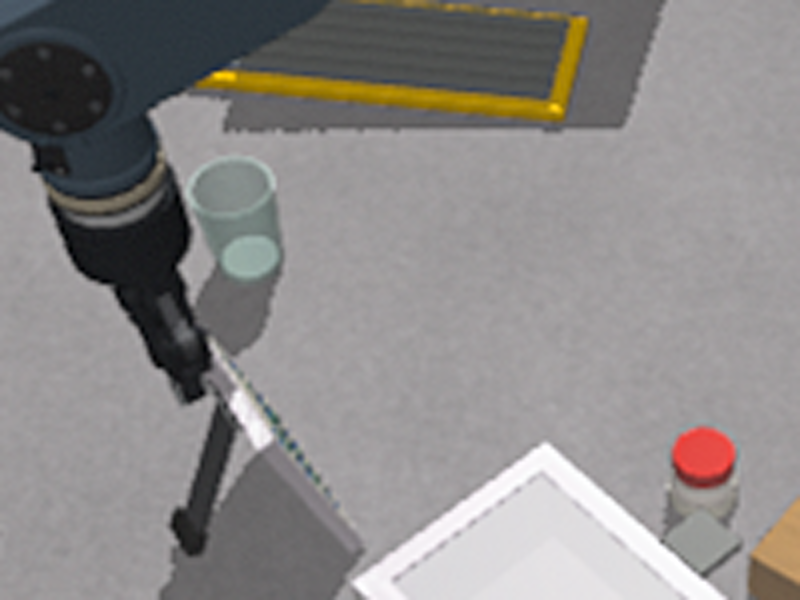

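>>> arm_command --series '[[[-1,0,0,0],[0,0,0,0],[0,0,0,0],[0,0,0,0],[-5,0,0,0],[-10,0,0,0],[-20,0,0,0],[-35,0,0,0],[-40,0,0,0],[-20,0,0,0]]]' --jaw 75

```text
t: 11.7
tcp_pos: [0.6318, -0.3099, 0.3058]
tool_rot: [0.555, 0.437, -0.553, 0.442]
force: [0.6, 0.5, 0.5]
finger_gap: 0.748
```

Run:
```python
from h import *
# sampler from top: yaw -.0612 ; tab target yawz along sampler y (-): 
go([.4583,.004,.30],-np.pi/2-.0612)
shot("scene","pics/s5.png")
crop("pics/s5.png","pics/s5b.png",120,60,200,150,4)
```

```text
t 11.7 tcp [ 0.6318 -0.3099  0.3058] yawz -1.7998 F [0.6445 0.4647 0.5303] gap 0.748 | shift [   3.2668 -240.2531 -266.3078] turn -0.168
```

View pics/s5b.png

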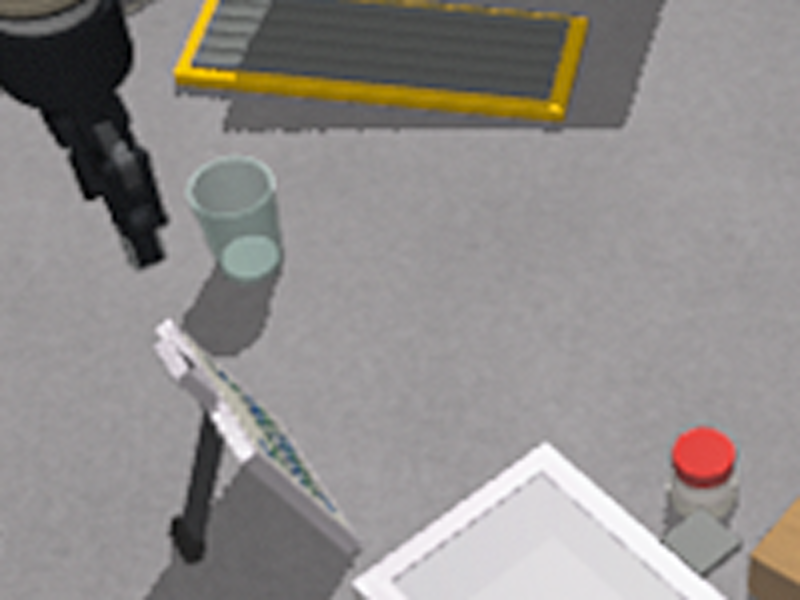

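>>> arm_command --series '[[[0,-24,-26.6,0],[0,-24,-26.6,0],[0,-24,-26.6,0],[0,-24,-26.6,0],[0,-24,-26.6,0],[0,-24,-26.6,0],[0,-24,-26.6,0],[0,-24,-26.6,0],[0,-24,-26.6,0],[0,-24,-26.6,0]]]'

```text
t: 12.75
tcp_pos: [0.4561, 0.0058, 0.3006]
tool_rot: [0.554, 0.439, -0.554, 0.44]
force: [0.6, -0.5, 0.3]
finger_gap: 0.753
```

>>> arm_command --series '[[[0,0,0,-0.084],[0,0,0,-0.084],[0,0,0,0],[0,0,0,0]]]'

```text
t: 13.15
tcp_pos: [0.4571, 0.0046, 0.3005]
tool_rot: [0.516, 0.484, -0.515, 0.484]
force: [-0.3, -0.0, 0.2]
finger_gap: 0.75
```

Run:
```python
from h import *
C=shot("wrist","pics/w4.png");np.save("C1.npy",np.array([C[0],C[1],C[2],*C[3].ravel()]))
print(np.array(proj(C,[.4583,.004,.106]))/.7)
go([.4583,.004,.30],-np.pi/2-.0612)
crop("pics/w4.png","pics/w4b.png",0,0,560,420,10/7)
```

```text
[400.378  265.9203]
t 13.2 tcp [0.4571 0.0045 0.3004] yawz -1.6337 F [0.1858 0.3912 0.208 ] gap 0.749 | shift [0.3751 1.2193 0.4307] turn -0.002
```

View pics/w4b.png

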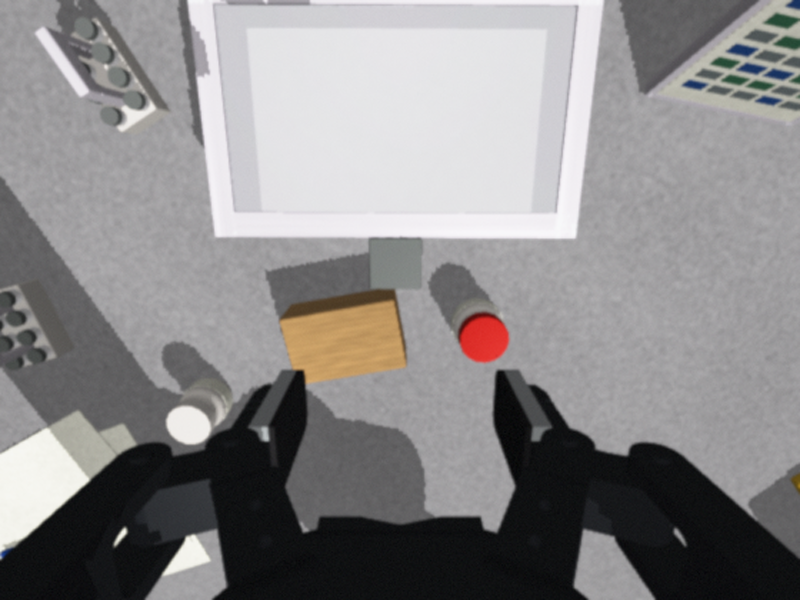

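Run:
```python
from h import *
v=np.load("C1.npy");C=(v[0],v[1],v[2],v[3:].reshape(4,4))
b=lambda u,w,z:back(C,u*.7,w*.7,z)
t=b(396,263,.106);print("tab",t,b(216,237,.106),b(577,237,.106))
# (offset outward 3mm)
go([t[0]-.003,t[1],.092],-np.pi/2-.0612)
r=193;a=np.linspace(0,1.75,21);x=-r*np.cos(a);z=r*np.sin(a)
print([[round(float(-d),1),round(float(e),1),0,0] for e,d in zip(np.diff(x),np.diff(z))])
```

```text
tab [0.4608 0.0072 0.106 ] [0.4891 0.1416 0.106 ] [ 0.4723 -0.1305  0.106 ]
t 13.2 tcp [0.4571 0.0045 0.3004] yawz -1.6337 F [0.1858 0.3912 0.208 ] gap 0.749 | shift [208.3746   0.4522  -2.7682] turn -0.002
[[-16.9, 0.7, 0, 0], [-16.7, 2.2, 0, 0], [-16.5, 3.7, 0, 0], [-16.1, 5.1, 0, 0], [-15.6, 6.5, 0, 0], [-15.0, 7.8, 0, 0], [-14.2, 9.1, 0, 0], [-13.4, 10.3, 0, 0], [-12.4, 11.4, 0, 0], [-11.4, 12.5, 0, 0], [-10.2, 13.4, 0, 0], [-9.0, 14.3, 0, 0], [-7.8, 15.0, 0, 0], [-6.4, 15.6, 0, 0], [-5.0, 16.1, 0, 0], [-3.6, 16.5, 0, 0], [-2.1, 16.7, 0, 0], [-0.7, 16.9, 0, 0], [0.8, 16.9, 0, 0], [2.3, 16.7, 0, 0]]
```

>>> arm_command --series '[[[20,0.5,-2.8,0],[35,0,0,0],[35,0,0,0],[35,0,0,0],[35,0,0,0],[20,0,0,0],[10,0,0,0],[10,0,0,0],[8,0,0,0],[0,0,0,0]]]'

```text
t: 14.2
tcp_pos: [0.4578, 0.0074, 0.0919]
tool_rot: [-0.515, -0.484, 0.515, -0.484]
force: [-0.8, 0.8, -0.1]
finger_gap: 0.744
```

>>> arm_command --series '[[[0,0,0,0],[0,0,0,0],[0,0,0,0],[0,0,0,0],[0,0,0,0],[0,0,0,0],[0,0,0,0]]]' --jaw 0 --force 25

```text
t: 14.9
tcp_pos: [0.4583, 0.0081, 0.0932]
tool_rot: [0.516, 0.484, -0.515, 0.484]
force: [0.1, 5.3, 6.6]
finger_gap: 0.46
```

>>> arm_command --series '[[[-16.9,0.7,0,0],[-16.7,2.2,0,0],[-16.5,3.7,0,0],[-16.1,5.1,0,0],[-15.6,6.5,0,0],[-15,7.8,0,0],[-14.2,9.1,0,0],[-13.4,10.3,0,0],[-12.4,11.4,0,0],[-11.4,12.5,0,0]]]'

```text
t: 15.9
tcp_pos: [0.5277, 0.0035, 0.2402]
tool_rot: [0.516, 0.484, -0.515, 0.484]
force: [4.9, 1.6, -9.0]
finger_gap: 0.462
```

>>> arm_command --series '[[[-10.2,13.4,0,0],[-9,14.3,0,0],[-7.8,15,0,0],[-6.4,15.6,0,0],[-5,16.1,0,0],[-3.6,16.5,0,0],[-2.1,16.7,0,0],[-0.7,16.9,0,0],[0.8,16.9,0,0],[2.3,16.7,0,0]]]'

```text
t: 16.9
tcp_pos: [0.6845, -0.0069, 0.2826]
tool_rot: [-0.514, -0.485, 0.516, -0.484]
force: [-0.9, 0.5, 2.2]
finger_gap: 0.456
```

>>> arm_command --series '[[[0,0,0,0],[0,0,0,0]]]'

```text
t: 17.1
tcp_pos: [0.6846, -0.0069, 0.2825]
tool_rot: [-0.515, -0.484, 0.515, -0.485]
force: [1.0, -0.0, 2.1]
finger_gap: 0.461
```

>>> arm_command --series '[[[1.6,7.5,0,0],[1.8,7.5,0,0],[2,7.5,0,0],[0,0,0,0],[0,0,0,0]]]'

```text
t: 17.6
tcp_pos: [0.7083, -0.0085, 0.2772]
tool_rot: [0.515, 0.484, -0.515, 0.485]
force: [-0.4, -1.6, 6.1]
finger_gap: 0.458
```

>>> arm_command --series '[[[0,0,0,0],[0,0,0,0],[0,0,0,0],[0,0,0,0],[-10,0,0,0],[-20,0,0,0],[-20,0,0,0],[-20,0,0,0],[0,-30,0,0],[0,-30,0,0]]]' --jaw 70

```text
t: 18.6
tcp_pos: [0.6476, -0.0043, 0.3482]
tool_rot: [0.516, 0.484, -0.514, 0.485]
force: [0.1, 0.5, 0.0]
finger_gap: 0.698
```

Run:
```python
from h import *
go([.60,.23,.35])
shot("top","pics/t6.png")
crop("pics/t6.png","pics/t6b.png",150,160,160,120,5)
```

```text
t 18.6 tcp [ 0.6476 -0.0043  0.3482] yawz -1.6319 F [0.1464 0.5025 0.0213] gap 0.698 | shift [  -2.0364  -61.7716 -230.9373] turn None
```

View pics/t6b.png

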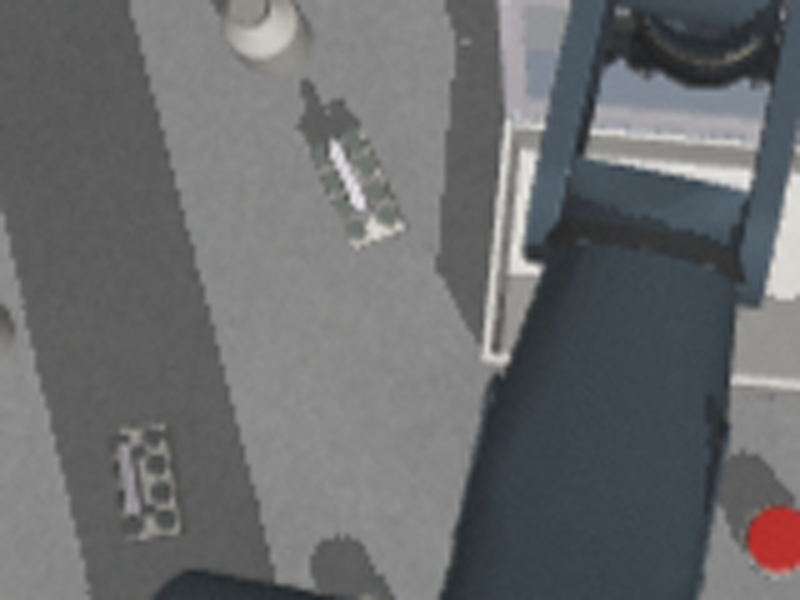

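Run:
```python
from h import *
C=cam("top");b=lambda u,v,z:back(C,150+u/5,160+v/5,z)
for e in [((333,142),(362,210)),((120,447),(135,515))]:
    p,q=[b(*x,.082) for x in e];d=p-q;a=np.arctan2(d[1],d[0]);print((p+q)/2,np.linalg.norm(d),"axis yaw",a,"jaw yaw",a-np.pi/2)
    m=(p+q)/2;go([m[0],m[1],.30],a-np.pi/2)
```

```text
[0.616  0.2382 0.082 ] 0.05283532685027088 axis yaw 0.4328200920840737 jaw yaw -1.1379762347108229
t 18.65 tcp [ 0.641  -0.0031  0.3475] yawz -1.6313 F [-4.8398  0.508  -0.4336] gap 0.697 | shift [  47.8794  -39.2202 -239.3099] turn -0.493
[0.3986 0.3832 0.082 ] 0.04848785762253512 axis yaw 0.2623215052580793 jaw yaw -1.3084748215368172
t 18.65 tcp [ 0.641  -0.0031  0.3475] yawz -1.6313 F [-4.8398  0.508  -0.4336] gap 0.697 | shift [  49.3567 -264.9788 -370.9064] turn -0.323
```

>>> arm_command --series '[[[0,-5,-34,0],[0,-5,-34,0],[0,-5,-34,0],[0,-5,-34,0],[0,-5,-34,-0.1],[12,-3,-34,-0.1],[12,-3,-15,-0.1],[12,0,0,-0.1],[12,0,0,-0.093],[0,0,0,0]]]'

```text
t: 19.65
tcp_pos: [0.6223, 0.2155, 0.2974]
tool_rot: [0.38, 0.596, -0.382, 0.595]
force: [0.2, -0.0, -0.5]
finger_gap: 0.698
```

>>> arm_command --series '[[[0,0,0,0],[0,0,0,0]]]'

```text
t: 19.85
tcp_pos: [0.624, 0.2152, 0.2999]
tool_rot: [0.382, 0.595, -0.381, 0.596]
force: [-0.1, -0.8, 0.4]
finger_gap: 0.7
```

Run:
```python
from h import *
C=shot("wrist","pics/w5.png");np.save("C1.npy",np.array([C[0],C[1],C[2],*C[3].ravel()]))
go([.616,.2382,.3],-1.138);print(np.array(proj(C,[.616,.2382,.082]))/.7)
crop("pics/w5.png","pics/w5b.png",0,0,560,420,10/7)
```

```text
t 19.9 tcp [0.624  0.2152 0.2999] yawz -1.1404 F [0.2634 0.976  0.1388] gap 0.696 | shift [ -0.0865   2.3277 -24.2294] turn -0.002
[369.7039 258.9905]
```

View pics/w5b.png

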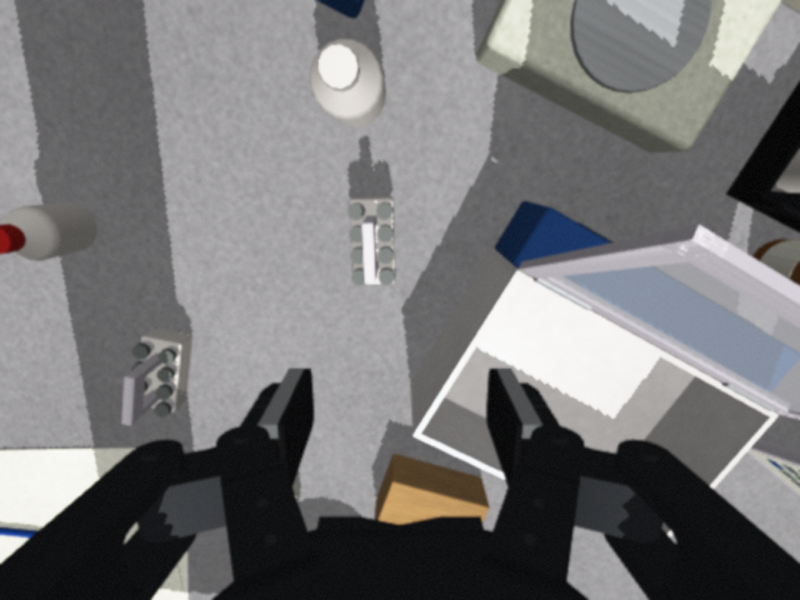

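Run:
```python
from h import *
v=np.load("C1.npy");C=(v[0],v[1],v[2],v[3:].reshape(4,4))
b=lambda u,w,z:back(C,u*.7,w*.7,z)
p,q=b(368,222,.082),b(370,283,.082);m=(p+q)/2;d=p-q
print(m,np.linalg.norm(d[:2]),np.arctan2(d[1],d[0])-np.pi/2)
go([m[0],m[1],.057],np.arctan2(d[1],d[0])-np.pi/2)
```

```text
[0.6202 0.2407 0.082 ] 0.05034955088301463 -1.1266596408234355
t 19.9 tcp [0.624  0.2152 0.2999] yawz -1.1404 F [0.2634 0.976  0.1388] gap 0.696 | shift [242.9225   6.7144 -24.8272] turn -0.014
```

>>> arm_command --series '[[[0,3.5,-12.5,-0.014],[20,3.2,-12.3,0],[40,0,0,0],[40,0,0,0],[40,0,0,0],[40,0,0,0],[30,0,0,0],[20,0,0,0],[13,0,0,0],[0,0,0,0]]]' --jaw 45

```text
t: 20.9
tcp_pos: [0.6178, 0.2409, 0.054]
tool_rot: [0.376, 0.599, -0.378, 0.597]
force: [0.0, 0.8, -0.7]
finger_gap: 0.451
```

>>> arm_command --series '[[[0,0,0,0],[0,0,0,0],[0,0,0,0],[0,0,0,0],[0,0,0,0],[0,0,0,0],[0,0,0,0],[0,0,0,0]]]' --jaw 0 --force 60

```text
t: 21.7
tcp_pos: [0.6202, 0.241, 0.0574]
tool_rot: [0.378, 0.597, -0.376, 0.599]
force: [0.7, 0.8, 6.8]
finger_gap: 0.108
```

>>> arm_command --series '[[[-10,0,0,0],[-20,0,0,0],[-30,0,0,0],[-30,0,0,0],[-30,0,0,0],[-20,0,0,0],[-10,0,0,0],[0,0,0,0],[0,0,0,0]]]'

```text
t: 22.6
tcp_pos: [0.6179, 0.2403, 0.2045]
tool_rot: [0.376, 0.599, -0.378, 0.597]
force: [0.1, 0.2, -3.2]
finger_gap: 0.101
```

Run:
```python
from h import *
o=np.array([.5656,.0008]);a=-.0615;Rm=np.array([[np.cos(a),-np.sin(a)],[np.sin(a),np.cos(a)]])
for l in [(-.01,.055),(-.01,-.055)]:
    w=Rm@l+o; go([w[0],w[1],.25],a-np.pi/2)
```

```text
t 22.6 tcp [0.6179 0.2403 0.2045] yawz -1.1251 F [ 0.0663  0.1608 -3.1616] gap 0.101 | shift [ -45.2028 -132.5625  140.6325] turn 0.507
t 22.6 tcp [0.6179 0.2403 0.2045] yawz -1.1251 F [ 0.0663  0.1608 -3.1616] gap 0.101 | shift [ -45.1232 -185.9934  236.7841] turn 0.507
```

>>> arm_command --series '[[[0,-22,23,0],[0,-22,23,0],[0,-22,23,0],[0,-22,23,0],[0,-22,24,0],[0,-22.6,24.6,0],[0,0,0,0.13],[0,0,0,0.13],[0,0,0,0.13],[0,0,0,0.117]]]'

```text
t: 23.6
tcp_pos: [0.5586, 0.0564, 0.2039]
tool_rot: [-0.515, -0.484, 0.517, -0.482]
force: [0.6, 0.5, -2.3]
finger_gap: 0.102
```

>>> arm_command --series '[[[0,0,0,0],[0,0,0,0],[0,0,0,0]]]'

```text
t: 23.9
tcp_pos: [0.5594, 0.0567, 0.205]
tool_rot: [-0.514, -0.485, 0.515, -0.485]
force: [-0.5, 0.1, -3.2]
finger_gap: 0.104
```

Run:
```python
from h import *
o=np.array([.5656,.0008]);a=-.0615;Rm=np.array([[np.cos(a),-np.sin(a)],[np.sin(a),np.cos(a)]])
w=Rm@(-.01,.055)+o; go([w[0],w[1],.063],a-np.pi/2)
shot("scene","pics/s7.png");crop("pics/s7.png","pics/s7b.png",190,140,200,150,4)
```

```text
t 23.9 tcp [0.5594 0.0567 0.205 ] yawz -1.6302 F [-0.5275  0.1254 -3.1919] gap 0.104 | shift [142.0223  -0.2176   0.3811] turn 0.002
```

View pics/s7b.png

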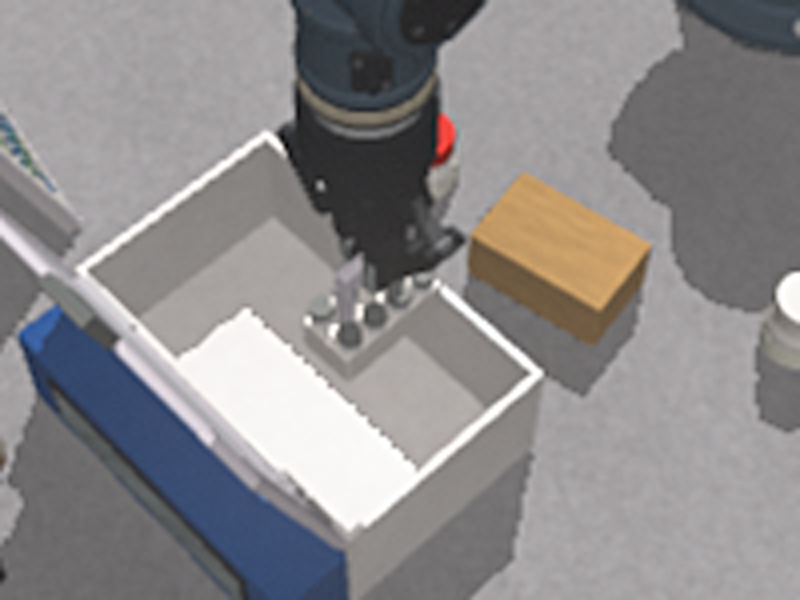

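Rack A hangs level over the well, roughly at (370,320) in the crop. I'll lower it now.

>>> arm_command --series '[[[25,0,0,0],[30,0,0,0],[30,0,0,0],[20,0,0,0],[15,0,0,0],[10,0,0,0],[5,0,0,0],[3,0,0,0],[2,0,0,0],[0,0,0,0]]]'

```text
t: 24.95
tcp_pos: [0.5602, 0.0565, 0.0661]
tool_rot: [0.515, 0.484, -0.515, 0.485]
force: [0.3, 0.4, -2.0]
finger_gap: 0.102
```

>>> arm_command --series '[[[0,0,0,0],[0,0,0,0]]]'

```text
t: 25.15
tcp_pos: [0.5602, 0.0566, 0.0662]
tool_rot: [0.515, 0.484, -0.515, 0.485]
force: [1.1, -0.1, -1.7]
finger_gap: 0.1
```

>>> arm_command --series '[[[2,0,0,0],[0,0,0,0],[0,0,0,0]]]'

```text
t: 25.45
tcp_pos: [0.5598, 0.0566, 0.0637]
tool_rot: [-0.515, -0.484, 0.515, -0.484]
force: [0.0, -0.5, -2.2]
finger_gap: 0.103
```

>>> arm_command --series '[[[2,0,0,0],[0,0,0,0],[0,0,0,0]]]'

```text
t: 25.75
tcp_pos: [0.56, 0.0567, 0.0625]
tool_rot: [0.515, 0.484, -0.515, 0.485]
force: [-2.6, 0.2, 6.2]
finger_gap: 0.104
```

>>> arm_command --series '[[[-0.5,0,0,0],[0,0,0,0],[0,0,0,0],[0,0,0,0],[-10,0,0,0],[-30,0,0,0],[-40,0,0,0],[-50,0,0,0],[-50,0,0,0],[-50,0,0,0]]]' --jaw 40

```text
t: 26.75
tcp_pos: [0.5593, 0.0566, 0.2949]
tool_rot: [0.515, 0.484, -0.515, 0.485]
force: [1.7, -0.1, -0.5]
finger_gap: 0.4
```

Run:
```python
from h import *
go([.40,.37,.29],-1.3085)
```

```text
t 26.75 tcp [0.5593 0.0566 0.2949] yawz -1.632 F [ 1.6561 -0.0818 -0.4724] gap 0.4 | shift [   4.864  -178.1415 -303.0196] turn -0.324
```

>>> arm_command --series '[[[-1,-19.8,-33.7,0],[0,-19.8,-33.7,0],[0,-19.8,-33.7,0],[0,-19.8,-33.7,0],[0,-19.8,-33.7,0],[0,-19.8,-33.7,0],[0,-19.8,-33.7,0],[0,-19.8,-33.7,0],[0,-19.8,-33.7,0],[0,0,0,-0.12]]]'

```text
t: 27.75
tcp_pos: [0.3978, 0.3737, 0.2939]
tool_rot: [0.483, 0.517, -0.483, 0.516]
force: [0.3, -0.5, -0.1]
finger_gap: 0.397
```

>>> arm_command --series '[[[0,0,0,-0.12],[0,0,0,-0.084],[0,0,0,0],[0,0,0,0]]]'

```text
t: 28.15
tcp_pos: [0.4004, 0.3701, 0.2936]
tool_rot: [0.431, 0.561, -0.431, 0.561]
force: [-1.1, -0.3, 0.3]
finger_gap: 0.397
```

Run:
```python
from h import *
C=shot("wrist","pics/w8.png");np.save("C1.npy",np.array([C[0],C[1],C[2],*C[3].ravel()]))
go([.4,.38,.3],-1.3085);print(np.array(proj(C,[.40,.384,.082]))/.7)
crop("pics/w8.png","pics/w8b.png",0,0,560,420,10/7)
```

```text
t 28.2 tcp [0.4005 0.3701 0.2935] yawz -1.3097 F [-0.0397 -0.1678  0.2558] gap 0.398 | shift [-6.4649  2.0928 -9.7275] turn -0.001
[382.7491 258.9795]
```

View pics/w8b.png

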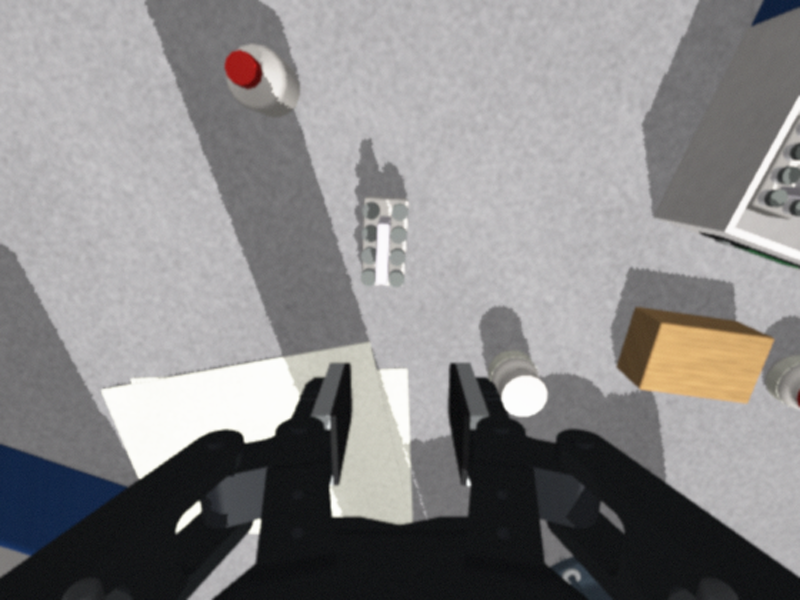

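Run:
```python
from h import *
v=np.load("C1.npy");C=(v[0],v[1],v[2],v[3:].reshape(4,4))
b=lambda u,w,z:back(C,u*.7,w*.7,z)
p,q=b(383.7,222,.082),b(382,284,.082);m=(p+q)/2;d=p-q
print(m,np.linalg.norm(d[:2]))
go([m[0],m[1],.057],np.arctan2(d[1],d[0])-np.pi/2)
```

```text
[0.4042 0.385  0.082 ] 0.05035943055923441
t 28.2 tcp [0.4005 0.3701 0.2935] yawz -1.3097 F [-0.0397 -0.1678  0.2558] gap 0.398 | shift [236.5368   7.4146 -13.4674] turn 0.037
```

>>> arm_command --series '[[[0,7.4,-13.5,0],[20,0,0,0.037],[40,0,0,0],[40,0,0,0],[40,0,0,0],[40,0,0,0],[30,0,0,0],[16,0,0,0],[10,0,0,0],[0,0,0,0]]]' --jaw 42

```text
t: 29.2
tcp_pos: [0.4038, 0.3847, 0.0562]
tool_rot: [0.44, 0.553, -0.441, 0.553]
force: [1.0, -0.5, -1.3]
finger_gap: 0.419
```

>>> arm_command --series '[[[0,0,0,0],[0,0,0,0],[0,0,0,0],[0,0,0,0],[0,0,0,0],[0,0,0,0],[0,0,0,0],[0,0,0,0]]]' --jaw 0 --force 60

```text
t: 30.0
tcp_pos: [0.4051, 0.3858, 0.0585]
tool_rot: [0.441, 0.553, -0.44, 0.553]
force: [0.3, 0.8, 6.2]
finger_gap: 0.106
```

>>> arm_command --series '[[[-10,0,0,0],[-20,0,0,0],[-40,0,0,0],[-40,0,0,0],[-40,0,0,0],[-30,0,0,0],[-20,0,0,0],[0,0,0,0],[0,0,0,0]]]'

```text
t: 30.9
tcp_pos: [0.4033, 0.3847, 0.2567]
tool_rot: [0.44, 0.553, -0.441, 0.553]
force: [-0.8, 0.1, -2.8]
finger_gap: 0.102
```

Run:
```python
from h import *
o=np.array([.5656,.0008]);a=-.0615;Rm=np.array([[np.cos(a),-np.sin(a)],[np.sin(a),np.cos(a)]])
w=Rm@(-.01,-.055)+o; go([w[0],w[1],.257],a-np.pi/2)
```

```text
t 30.9 tcp [0.4033 0.3847 0.2567] yawz -1.345 F [-0.7747  0.1155 -2.7598] gap 0.102 | shift [ -0.1481  47.0338 460.3751] turn 0.287
```

>>> arm_command --series '[[[0,4,38,0],[0,4,38,0],[0,4,38,0],[0,4,38,0],[0,4,38,0],[0,4,38,0],[0,4,38,0],[0,4,38,0],[0,4,38,0],[0,4,38,0]]]'

```text
t: 31.9
tcp_pos: [0.5269, 0.0225, 0.2548]
tool_rot: [0.44, 0.555, -0.441, 0.551]
force: [0.1, 0.7, -2.2]
finger_gap: 0.1
```

>>> arm_command --series '[[[0,4,40,0],[0,3,40.4,0],[0,0,0,0.1],[0,0,0,0.1],[0,0,0,0.087],[0,0,0,0],[0,0,0,0],[0,0,0,0]]]'

```text
t: 32.7
tcp_pos: [0.5525, -0.0527, 0.2563]
tool_rot: [-0.514, -0.485, 0.515, -0.484]
force: [0.7, 0.4, -2.6]
finger_gap: 0.104
```

Run:
```python
from h import *
o=np.array([.5656,.0008]);a=-.0615;Rm=np.array([[np.cos(a),-np.sin(a)],[np.sin(a),np.cos(a)]])
w=Rm@(-.01,-.055)+o; go([w[0],w[1],.0635],a-np.pi/2)
```

```text
t 32.7 tcp [ 0.5525 -0.0527  0.2563] yawz -1.6306 F [ 0.7249  0.4407 -2.5741] gap 0.104 | shift [192.7919   0.1119   0.8432] turn 0.002
```

>>> arm_command --series '[[[35,0,0.8,0],[40,0,0,0],[40,0,0,0],[30,0,0,0],[20,0,0,0],[13,0,0,0],[7,0,0,0],[4,0,0,0],[2,0,0,0],[0,0,0,0]]]'

```text
t: 33.7
tcp_pos: [0.5536, -0.054, 0.0669]
tool_rot: [0.515, 0.484, -0.515, 0.485]
force: [0.0, 0.3, -3.0]
finger_gap: 0.098
```

>>> arm_command --series '[[[2,0,0,0],[0,0,0,0],[0,0,0,0]]]'

```text
t: 34.0
tcp_pos: [0.5532, -0.0539, 0.0646]
tool_rot: [0.515, 0.484, -0.515, 0.485]
force: [-0.3, 0.8, -2.1]
finger_gap: 0.103
```

>>> arm_command --series '[[[1.5,0,0,0],[0,0,0,0],[0,0,0,0]]]'

```text
t: 34.3
tcp_pos: [0.5533, -0.0539, 0.0635]
tool_rot: [0.515, 0.484, -0.515, 0.485]
force: [-2.1, 1.5, 4.5]
finger_gap: 0.103
```

>>> arm_command --series '[[[-0.5,0,0,0],[0,0,0,0],[0,0,0,0],[0,0,0,0],[-10,0,0,0],[-30,0,0,0],[-50,0,0,0],[-50,0,0,0],[-50,0,0,0],[-50,0,0,0]]]' --jaw 40

```text
t: 35.3
tcp_pos: [0.5524, -0.0536, 0.3061]
tool_rot: [0.515, 0.484, -0.515, 0.485]
force: [1.3, -0.3, 0.2]
finger_gap: 0.398
```

>>> arm_command --series '[[[-45,0,-10,0],[-45,0,-20,0],[-20,0,-25,0],[0,0,0,0],[0,0,0,0]]]' --jaw 75

```text
t: 35.8
tcp_pos: [0.5558, 0.0014, 0.4136]
tool_rot: [-0.515, -0.484, 0.515, -0.485]
force: [-0.2, 0.4, 0.4]
finger_gap: 0.749
```

Run:
```python
from h import *
a=-.0615;o=np.array([.5656,.0008]);x=np.array([np.cos(a),np.sin(a)])
w=o+x*(.085+.0614);T=[w[0],w[1],.101+.18];print(T)
C=shot("wrist","pics/w9.png");np.save("C1.npy",np.array([C[0],C[1],C[2],*C[3].ravel()]))
go([w[0],w[1],.40],a-np.pi/2);print(np.array(proj(C,T))/.7)
crop("pics/w9.png","pics/w9b.png",0,0,560,420,10/7)
```

```text
[np.float64(0.7117232265520309), np.float64(-0.00819792542888864), 0.281]
t 35.85 tcp [0.5555 0.0009 0.4124] yawz -1.6317 F [ 1.4001 -0.1283 -1.3808] gap 0.749 | shift [ 12.0963 156.5465  -0.4029] turn 0.001
[400.3117   7.2793]
```

View pics/w9b.png

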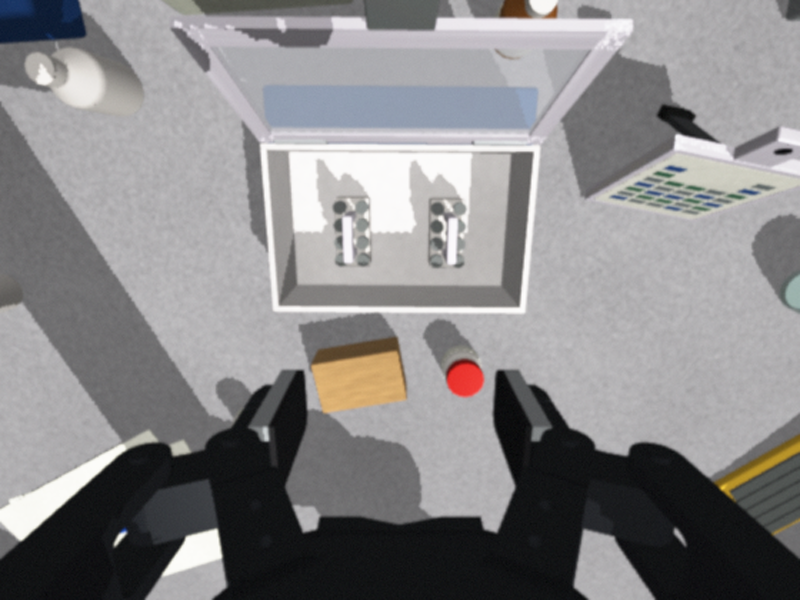

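>>> arm_command --series '[[[0,30,0,0],[0,40,0,0],[0,40,0,0],[0,30,0,0],[0,17,0,0],[20,0,0,0],[40,0,0,0],[40,0,0,0],[28,0,0,0],[10,0,0,0]]]'

```text
t: 36.85
tcp_pos: [0.7097, -0.0093, 0.2684]
tool_rot: [-0.513, -0.487, 0.518, -0.481]
force: [0.5, -0.5, -0.9]
finger_gap: 0.754
```

>>> arm_command --series '[[[0,0,0,0],[0,0,0,0],[0,0,0,0],[0,0,0,0],[0,0,0,0],[0,0,0,0],[0,0,0,0]]]' --jaw 0 --force 25

```text
t: 37.55
tcp_pos: [0.7131, -0.0089, 0.2755]
tool_rot: [-0.515, -0.484, 0.515, -0.485]
force: [-1.1, -1.5, -4.6]
finger_gap: 0.458
```

```bash
python3 -c "
import numpy as np
r=193;a=np.linspace(1.9,0.0,23);x=-r*np.cos(a);z=r*np.sin(a)
print([[round(float(-d),1),round(float(e),1),0,0] for e,d in zip(np.diff(x),np.diff(z))])"
```

```text
[[-4.7, -16.0, 0, 0], [-3.3, -16.3, 0, 0], [-1.9, -16.6, 0, 0], [-0.4, -16.7, 0, 0], [1.0, -16.6, 0, 0], [2.4, -16.5, 0, 0], [3.8, -16.2, 0, 0], [5.2, -15.8, 0, 0], [6.6, -15.3, 0, 0], [7.9, -14.7, 0, 0], [9.1, -14.0, 0, 0], [10.3, -13.1, 0, 0], [11.4, -12.2, 0, 0], [12.4, -11.2, 0, 0], [13.3, -10.1, 0, 0], [14.1, -8.9, 0, 0], [14.8, -7.6, 0, 0], [15.4, -6.3, 0, 0], [15.9, -5.0, 0, 0], [16.3, -3.6, 0, 0], [16.5, -2.2, 0, 0], [16.6, -0.7, 0, 0]]
```

Gripped: the gap is 0.458, the same as in the first pinch. Closing the cover along the arc.

>>> arm_command --series '[[[-4.7,-16,0,0],[-3.3,-16.3,0,0],[-1.9,-16.6,0,0],[-0.4,-16.7,0,0],[1,-16.6,0,0],[2.4,-16.5,0,0],[3.8,-16.2,0,0],[5.2,-15.8,0,0],[6.6,-15.3,0,0],[7.9,-14.7,0,0]]]'

```text
t: 38.55
tcp_pos: [0.5549, 0.0016, 0.2636]
tool_rot: [0.518, 0.482, -0.513, 0.487]
force: [-3.8, 1.6, 12.5]
finger_gap: 0.455
```

>>> arm_command --series '[[[9.1,-14,0,0],[10.3,-13.1,0,0],[11.4,-12.2,0,0],[12.4,-11.2,0,0],[13.3,-10.1,0,0],[14.1,-8.9,0,0],[14.8,-7.6,0,0],[15.4,-6.3,0,0],[0,0,0,0],[0,0,0,0]]]'

```text
t: 39.55
tcp_pos: [0.4647, 0.0078, 0.158]
tool_rot: [-0.513, -0.488, 0.517, -0.482]
force: [-11.0, 1.2, 5.5]
finger_gap: 0.462
```

>>> arm_command --series '[[[8,-2.5,0,0],[8,-2.5,0,0],[8,-1.8,0,0],[8,-1.8,0,0],[8,-1.2,0,0],[0,0,0,0],[0,0,0,0]]]'

```text
t: 40.25
tcp_pos: [0.4544, 0.0085, 0.1178]
tool_rot: [-0.513, -0.488, 0.517, -0.481]
force: [-11.6, -0.0, 2.9]
finger_gap: 0.462
```

>>> arm_command --series '[[[8,-1,0,0],[8,-0.5,0,0],[5,0,0,0],[0,0,0,0],[0,0,0,0]]]'

```text
t: 40.75
tcp_pos: [0.4525, 0.0087, 0.0967]
tool_rot: [-0.513, -0.488, 0.518, -0.481]
force: [-12.0, -0.3, 1.6]
finger_gap: 0.465
```

>>> arm_command --series '[[[2,0,0,0],[2,0,0,0],[0,0,0,0],[0,0,0,0]]]'

```text
t: 41.15
tcp_pos: [0.4523, 0.0087, 0.0929]
tool_rot: [-0.513, -0.488, 0.517, -0.481]
force: [-13.6, -0.6, 3.0]
finger_gap: 0.459
```

Now I'll release, retreat upward and check.

>>> arm_command --series '[[[1,0,0,0],[0,0,0,0],[0,0,0,0],[0,0,0,0],[0,0,0,0],[-15,0,0,0],[-40,0,0,0],[-50,0,0,0],[-50,0,0,0],[-50,0,0,0]]]' --jaw 75

```text
t: 42.15
tcp_pos: [0.4578, 0.0072, 0.2989]
tool_rot: [0.515, 0.484, -0.515, 0.484]
force: [0.9, -0.1, -0.3]
finger_gap: 0.745
```

>>> arm_command --series '[[[-30,-10,30,0],[-30,0,40,0],[0,0,40,0],[0,0,40,0],[0,0,0,0],[0,0,0,0],[0,0,0,0],[0,0,0,0]]]'

```text
t: 42.95
tcp_pos: [0.4389, -0.1407, 0.3566]
tool_rot: [0.515, 0.485, -0.515, 0.485]
force: [0.3, 0.2, -0.2]
finger_gap: 0.749
```

Run:
```python
from h import *
go([.45,0,.4])
shot("top","pics/t10.png");shot("scene","pics/s10.png")
a=cv2.imread("pics/t10.png")[90:390,60:460];b=cv2.imread("pics/s10.png")[60:360,110:510]
cv2.imwrite("pics/m10.png",cv2.resize(np.vstack([a,b]),None,fx=1,fy=1))
```

```text
t 42.95 tcp [ 0.4389 -0.1407  0.3566] yawz -1.6302 F [ 0.322   0.2141 -0.2177] gap 0.749 | shift [ -43.2973    2.7229 -141.1304] turn None
```

View pics/m10.png

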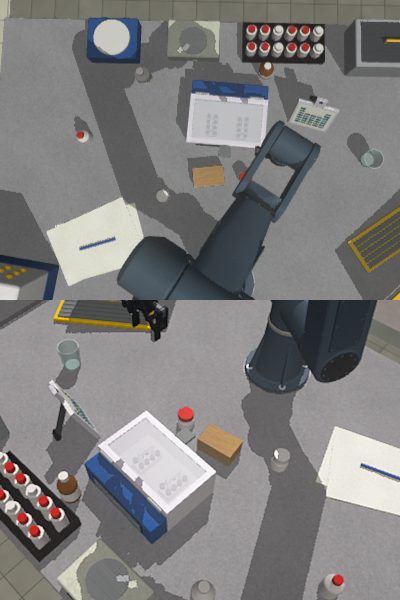

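Run:
```python
from h import *
a=cv2.imread("pics/s5.png");b=cv2.imread("pics/s10.png")
def sh(x,y,w,h):
    t=a[y:y+h,x:x+w];r=cv2.matchTemplate(b[y-12:y+h+12,x-12:x+w+12],t,cv2.TM_CCOEFF_NORMED);_,m,_,p=cv2.minMaxLoc(r);return m,p[0]-12,p[1]-12
print("tab",sh(284,186,24,18),"front rim",sh(280,205,40,30),"chart",sh(160,140,50,60),"left corner",sh(310,215,20,30))
C=cam("scene");print(proj(C,[.4608,.0072,.106]))
```

```text
tab (0.9995231032371521, 0, 0) front rim (0.9996432065963745, 0, 0) chart (0.9978583455085754, 0, 0) left corner (0.9998248815536499, 0, 0)
(np.float64(294.4534686295293), np.float64(195.02912668296744))
```

The tab and rim match their original shut position with 0 px shift, and the chart hasn't moved. Handing in.

```bash
python3 -c "
from station import ticket
print(ticket.sign_off())"
```

```text
the job is handed in; nothing more can be done
None
```

The sampler is set up as asked and the job is handed in, at about 43 s of the 210 s allowed.

**What I did, in order:**
1. I unfolded the chart's leg to its stop. The board slid about 11 mm towards the robot while I did this. I then tipped the chart up by its handle and leaned it back onto the leg.
2. I swung the cover open to its stop, where it stayed by itself.
3. I set both racks present upright on the well floor, at about y = +55 and -55 mm. No other racks were visible.
4. I closed the cover by its tab.

**Last checks:**
- **Cover:** in the scene camera, the tab and front rim match their original shut position with 0 px shift.
- **Chart:** it is standing and has not moved since I released it (0 px shift).
- **Racks:** before the cover was shut the wrist camera showed both upright in the well, and they can be seen through it now.
- **Bystanders:** the bottles, jars, beaker and carton look untouched.
- **Disagreements:** the top and wrist cameras differed by about 4 mm, and I used the wrist values for grasping. Closing the cover put up to about 14 N of sideways force on the tool, because my arc was slightly off. Nothing else failed.

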